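Stand the footless copper vase in the iron ring

TASK

Pick up the unfinished copper vase, the one with a round bottom and no foot that waits in one of the two wooden rings, and stand it upright in the empty iron ring of the stand, so that it is ready to have its foot fitted. Lower it in gently, do not drop it. Leave the brass vase in its wooden ring and the finished, footed copper vase where it is.

Things in the scene. Friction and masses are not known exactly. Their poses are not given: they have to be found in the camera images.
- vase: the vase to move: copper, 124 mm tall, about 0.3 kg, upright in a fixed pale wooden ring (86 mm across, 20 mm high). Ball-shaped belly 72 mm in diameter, heavy bottom, no foot; straight round neck 28 mm thick from 76 to 115 mm above the bottom, easily gripped from above; lip 34 mm. Origin: lowest point of the bottom, on the axis (at first 7 mm above the bench); z points up the neck to the mouth
- stand: ring stand, fixed, empty at the start: a 10 mm dark iron bar bent into a level ring (50 mm opening, 70 mm outside), its top 45 mm above the bench, on three short legs and a dark round wooden base 100 mm across. Origin: centre of the base's underside, on the bench, straight below the ring's centre; z up. A vase seated in the ring has its bottom 32 mm above this origin
- brass_vase: bystander: same shape and size as the vase to move but yellow brass, in the other wooden ring; which ring holds which vase varies, centres at least 120 mm apart. Origin: lowest point of its bottom; z up to the mouth. Leave it there
- finished_vase: bystander: finished copper vase, 168 mm tall, foot 68 mm, belly 90 mm, flared lip 80 mm across, standing on the bench to the left (+y) of the stand, at least 130 mm from it. Origin: centre of the foot's underside; z up. Leave it there
Not all that is in view belongs to the job. There is more than one size of the stand; the job needs the smallest.

How it is judged:
By the outcome, as a careful person would: the job done as asked, in the order asked, and still so for the second after the job is handed in, with the robot touching nothing.
It also fails if it takes over 40 s, if anything falls off the work surface, if the arm or the gripper's body presses on something with over 40 N, if the wrist force passes 120 N, or if a joint passes its speed limit or range.

ROBOT

A 7-joint arm with a two-finger parallel gripper is mounted at the origin on the work surface. World frame = base frame: x ahead of the robot, y to its left, z up, the work surface at z = 0. Lengths are in mm, angles in rad, forces in N, time in s.
With the tool pointing down it reaches from about 425 to 1025 mm from the base axis. Payload 9.4 kg.
Tool frame: the origin (TCP) lies between the finger pads; the fingertips stand 22 mm ahead of it and the grasp point (between the pads) lies 3 mm ahead of it; z points along the fingers, y is the direction in which the jaws open and shut (so a half turn about z gives the same grasp; the last joint's range is limited). The gripper opens to 93 mm and grips with 3 to 60 N. Pads are 15 mm wide; open, the fingers measure 128 mm over their backs; the gripper's body (75 mm by 188 mm) begins 65 mm behind the grasp point.
Start: joints at [-1.391, 0.599, -0.003, 1.599, 0.002, 0.943, -0.08], TCP at [184.144, 701.224, 240.618] pointing down, gripper open.
Joint ranges: [-2.57, 2.57], [-0.35, 1.97], [-1.29, 1.29], [0.11, 2.56], [-1.05, 4.19], [0.11, 1.86], [-2.63, 2.63]. Speed limits (rad/s): [2.22, 2.22, 3.01, 3.01, 3.14, 3.14, 3.14].

INTERFACE

Orientations are given as a unit quaternion [x, y, z, w].
In Python, from plant import env gives the robot as it stands.
- The arm moves only by the tool apply_moves, never from a script. Its argument "moves" is a list of rows, each a list of 4 numbers: the shift along the world's x, y, z in units of 25 mm (1.0 is 25 mm), then the turn about the world's z in degrees. A call has 1 to 8 rows; each row is the pose to reach, as a shift and turn from the pose commanded when the call began; what a row does not reach only later rows make up. A row lasts 1/10 s, in which the tool goes at most 50 mm and 8.59 degrees, less where a joint would pass 70% of its speed; a pose out of reach is approached as far as the arm can. A call with a gripper value outside its range is refused whole. "hand" is the opening, from 0 (shut) to 1 (fully open), set as the call begins (left out, the last holds). The fingers move at their own pace and stop on an object; "grip_force" is the grip in N (left out, the last holds). Time passes only in rows, so rows that repeat a pose let the fingers close. It gives the time, the measured TCP pose, the force and the opening at its end, in the units of the state.
- env.observe(): the state, without advancing time (a new reading comes with each control period).
- env.camera(name): name is "scene" or "top"; returns a dict with "image" (400x640x3 uint8, red, green, blue), "depth" (400x640 float32, mm along the optical axis (not along the pixel's ray), 0 where there is no reading), "fov_y" (degrees; the focal length in pixels is half the picture's height over the tangent of half this angle, whatever the lens; pixels are square), "cx", "cy" (the principal point, pixels), "distortion" ([k1, k2, p1, p2, k3] as OpenCV has them; the pictures are not rectified), "R" (3x3) and "t" (3): a world point X has camera coordinates R X + t. Camera axes: x right, y down, z forward; pixel columns grow to the right and rows downward; lengths in mm; the calibration is good to about 2 mm. A picture is of the moment at which its call begins.
- env.finish_job(): hands the job in, once; it reports no verdict.
The state is a dict: "t": time; "joint_pos": joint angles; "joint_vel": joint speeds; "joint_efforts": joint torques, N m; "eef_pos": TCP position; "tcp_rot": TCP orientation; "contact_force": force on the tool from outside, world axes, zero at the start; "moment": the same for the moment, N m; "opening": opening from 0.0 (shut) to 1.0 (fully open).
Only numpy, scipy, OpenCV 4.12 (cv2) and the standard library are available. Lean on these libraries where they do the work, as an engineer would, in place of code of your own. Each camera call takes 0.05 s, during which the arm holds its last target. There are 200 camera calls.

## Working session

There is one attempt and no reset: what is moved stays moved. The work goes in short steps, Python scripts to look and compute and a tool call to move; the robot and the scene stay as the last step left them, time stands still between calls to the robot, and variables do not carry over. Pictures are saved under pics/ and viewed, about 8 in all and at most 12, crops included, and the job is handed in when it is done.

Besides the shell and the picture viewer there is one more tool, called after "Emit:" in YAML: its name, and indented under it one key for each argument. apply_moves: Moves the arm, as the interface text tells. Its arguments: {"type":"object","properties":{"moves":{"type":"array"},"hand":{"type":"number"},"grip_force":{"type":"number"}},"required":["moves"]}

```bash
mkdir -p pics; cat > h.py <<'E'
import numpy as np, cv2
from plant import env
def cam(n):
    c=env.camera(n); h=c["image"].shape[0]; f=h/2/np.tan(np.radians(c["fov_y"])/2)
    c["K"]=np.array([[f,0,c["cx"]],[0,f,c["cy"]],[0,0,1]]); c["D"]=np.array(c["distortion"],float)
    c["R"]=np.array(c["R"]);c["t"]=np.array(c["t"]); c["o"]=-c["R"].T@c["t"]; return c
def ray(c,uv):
    p=cv2.undistortPoints(np.array(uv,float).reshape(-1,1,2),c["K"],c["D"]).reshape(-1,2)
    return np.c_[p,np.ones(len(p))]@c["R"]   # world dir, camera depth 1
def plane(c,uv,z):
    d=ray(c,uv); return c["o"]+d*((z-c["o"][2])/d[:,2])[:,None]
def bydepth(c,uv):
    uv=np.array(uv).reshape(-1,2).astype(int); return c["o"]+ray(c,uv)*c["depth"][uv[:,1],uv[:,0]][:,None]
def cloud(c):
    v,u=np.mgrid[0:400,0:640]; uv=np.c_[u.ravel(),v.ravel()]
    return bydepth(c,uv).reshape(400,640,3)
E
python3 - <<'E'
from h import *
for n in("scene","top"):
    c=cam(n); cv2.imwrite(f"pics/{n}0.png",c["image"][:,:,::-1]); print(n,c["o"],c["R"][2],c["K"][0,0],c["D"],(c["depth"]>0).mean())
print(env.observe())
E
```

```text
scene [ 880.59936724 -400.78708902 1016.23650403] [-0.31067673  0.44097885 -0.84203184] 472.85329274421343 [-0.00249394  0.          0.          0.          0.        ] 0.99601171875
top [ 449.92864669   98.37978986 1395.06359518] [ 0.05782209 -0.00384599 -0.99831949] 496.2138040051527 [-0.08422996  0.          0.          0.          0.        ] 0.99601171875
{'t': 0.1, 'joint_pos': array([-1.39069659,  0.60003021, -0.00253425,  1.60007202,  0.00184784,
        0.94290653, -0.07978945]), 'joint_vel': array([-3.45040094e-04, -1.12729951e-03, -9.76034613e-05, -1.84998216e-03,
       -6.51143295e-05,  2.13434585e-03, -8.41823844e-04]), 'joint_efforts': array([ 5.23739422e-03, -7.66552663e+01,  1.50230326e+00, -2.52930003e+01,
       -5.23411646e-02,  1.36726478e-02,  8.78808237e-05]), 'eef_pos': array([184.06276531, 700.81072319, 239.84932347]), 'tcp_rot': array([ 1.28002845e-01,  9.91773548e-01, -7.07619185e-04, -2.92783893e-06]), 'contact_force': array([ 0.37093538, -0.13161437, -0.24658736]), 'moment': array([ 0.04409207, -0.00696159,  0.00329584]), 'opening': 1.0009863278383513}
```

View pics/scene0.png

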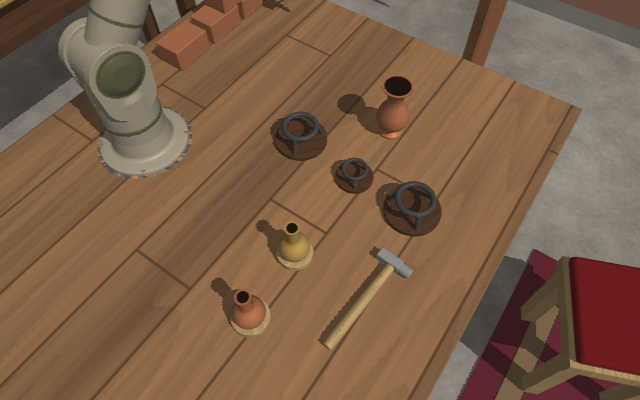

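View pics/top0.png

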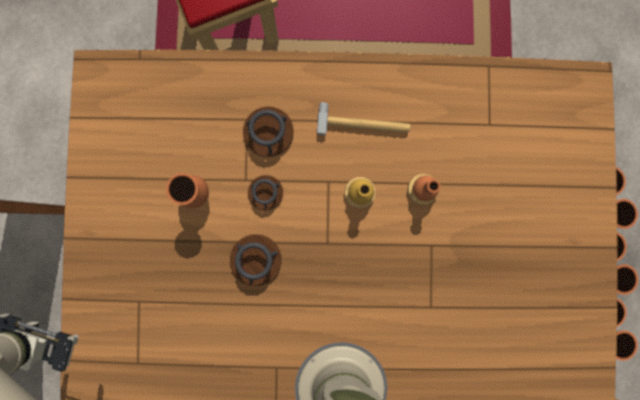

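Scene view: unfinished copper vase (248,313), brass vase (293,247), finished vase (394,110), and stands at (300,135), (354,173) and (414,207). 
Top view: copper (424,188), brass (360,191), finished (187,190), and stands at (254,262), (264,193) and (268,130). 

The copper, footless vase in the pale ring is the target. The stand at (354,173) / (264,193) looks the smallest. I'll confirm both by size and in a crop.

```bash
python3 - <<'E'
from h import *
C={n:cam(n) for n in("scene","top")}
T={'vase':{'scene':(248,308),'top':(426,188)},'brass':{'scene':(293,240),'top':(361,191)},'ringS':{'scene':(354,170),'top':(264,193)},
 'ringA':{'scene':(300,130),'top':(254,262)},'ringB':{'scene':(414,203),'top':(268,130)},'fin':{'scene':(394,110),'top':(187,190)}}
for n,c in C.items():
    P=cloud(c)
    for k in T:
        u,v=T[k][n]; r=45; s=(slice(max(v-r,0),v+r),slice(u-r,u+r))
        p=P[s].reshape(-1,3); print(n,k,end=' ')
        q0=bydepth(c,[T[k][n]])[0]
        near=np.hypot(*(p[:,:2]-q0[:2]).T)<75; p=p[near]
        zt=np.percentile(p[p[:,2]>8,2],99.5)
        top=p[p[:,2]>zt-4]
        (x,y),rad=cv2.minEnclosingCircle(top[:,:2].astype(np.float32))
        print('ztop %.1f centre %.1f %.1f rad %.1f n%d'%(zt,x,y,rad,len(top)), 'bench z %.1f'%np.median(p[p[:,2]<8,2]))
a=C['scene']['image'][220:345,210:330]; b=C['scene']['image'][95:245,265:450]
t=C['top']['image'][95:295,225:450]
f=lambda i,w:cv2.resize(i,(w,300),interpolation=cv2.INTER_CUBIC)
im=np.vstack([np.hstack([f(a,288),f(b,370)]),np.hstack([f(t,338),np.zeros((300,320,3),np.uint8)])])
cv2.imwrite("pics/crop.png",im[:,:,::-1])
E
```

```text
scene vase ztop 132.5 centre 561.2 -220.8 rad 17.0 n174 bench z -0.5
scene brass ztop 132.9 centre 547.9 -42.9 rad 17.3 n134 bench z -0.4
scene ringS ztop 47.8 centre 543.9 219.6 rad 34.3 n104 bench z 0.3
scene ringA ztop 67.9 centre 356.0 242.4 rad 48.6 n162 bench z 0.3
scene ringB ztop 67.6 centre 717.2 216.6 rad 48.8 n261 bench z 0.3
scene fin ztop 171.5 centre 538.4 413.4 rad 40.8 n396 bench z 0.1
top vase ztop 136.5 centre 560.7 -220.1 rad 17.1 n71 bench z 1.8
top brass ztop 137.5 centre 548.2 -40.5 rad 16.3 n48 bench z 1.9
top ringS ztop 51.5 centre 543.9 222.7 rad 33.8 n66 bench z 2.2
top ringA ztop 71.2 centre 356.1 243.4 rad 49.3 n105 bench z 2.0
top ringB ztop 72.0 centre 715.6 216.9 rad 47.7 n105 bench z 2.0
top fin ztop 175.5 centre 538.4 415.4 rad 40.0 n208 bench z 1.9
```

View pics/crop.png

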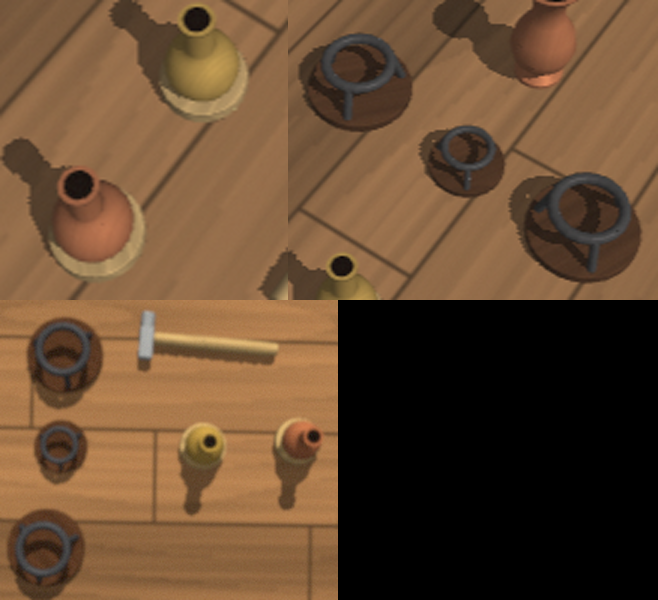

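The crop confirms both choices. The target is the copper vase in the pale ring (lower left). The centre stand is the smallest: its ring is 68 mm across with its top near 48 mm, against 97 mm and 68 mm for the other two. Next I'll check for tilt and triangulate across the two views.

```bash
cat >> h.py <<'E'
def tri(c1,p1,c2,p2):
    d1,d2=ray(c1,[p1])[0],ray(c2,[p2])[0]; s=np.linalg.lstsq(np.c_[d1,-d2],c2["o"]-c1["o"],rcond=None)[0]
    a,b=c1["o"]+s[0]*d1,c2["o"]+s[1]*d2; return (a+b)/2,np.linalg.norm(a-b)
def sphere(p):
    x=np.linalg.lstsq(np.c_[2*p,np.ones(len(p))],(p**2).sum(1),rcond=None)[0]; return x[:3],np.sqrt(x[3]+x[:3]@x[:3])
E
python3 - <<'E'
from h import *
C={n:cam(n) for n in("scene","top")}
B={'mouth':{'scene':(242,298),'top':(433,187)},'ringS':{'scene':(354,170),'top':(264,193)}}
pts={k:{} for k in B}
for n,c in C.items():
    P=cloud(c); g=c["image"].max(2); off=1 if n=='top' else 0
    p=P.reshape(-1,3); d=np.hypot(p[:,0]-561,p[:,1]+220)
    s=p[(d<38)&(p[:,2]>30)&(p[:,2]<65)]; print(n,'belly',*sphere(s),len(s))
    w=p[(d<50)&(p[:,2]>14)&(p[:,2]<25)&(d>33)]; print('wood',cv2.minEnclosingCircle(w[:,:2].astype(np.float32)))
    u,v=B['mouth'][n]; m=np.zeros((400,640),np.uint8); m[v-9:v+10,u-9:u+10]=(g[v-9:v+10,u-9:u+10]<50)
    k,l,st,ce=cv2.connectedComponentsWithStats(m); i=1+st[1:,4].argmax(); pts['mouth'][n]=ce[i]; print('mouth',ce[i],st[i])
    q=P; d=np.hypot(q[...,0]-544,q[...,1]-221); m=(d<42)&(q[...,2]>36)
    vu=np.argwhere(m); pts['ringS'][n]=np.array(cv2.fitEllipse(cv2.convexHull(vu[:,::-1].astype(np.float32)))[0])
for k in B: print(k,pts[k],*tri(C['scene'],pts[k]['scene'],C['top'],pts[k]['top']))
E
```

```text
scene belly [ 560.47142735 -220.62474653   41.92560479] 35.35690404396557 402
wood ((561.0096435546875, -220.42593383789062), 43.24130630493164)
mouth [242.18181818 296.63636364] [237 291  11  12  99]
top belly [ 561.35394971 -220.49987215   43.94832501] 35.701055897063746 174
wood ((561.0913696289062, -219.32664489746094), 43.460350036621094)
mouth [433.46666667 185.36666667] [431 183   6   6  30]
mouth {'scene': array([242.18181818, 296.63636364]), 'top': array([433.46666667, 185.36666667])} [ 561.05607524 -220.70845245  131.35246654] 0.5664907420956365
ringS {'scene': array([354.02700806, 168.79138184]), 'top': array([263.99035645, 191.20967102])} [543.5805516  221.67577222  39.04484589] 1.451563141139536
```

Emit:
apply_moves:
  moves:
    - [1,-0.5,1,7]
    - [3,-1.5,2,14.7]
    - [5,-3,2,14.7]
    - [7,-5,2,14.7]
    - [9,-7,2,14.7]
    - [10,-8.7,2,14.7]
    - [11,-10.4,2,14.7]
    - [12,-12,2,14.7]
  hand: 1
  grip_force: 20

```text
t: 1.1
eef_pos: [452.8, 447.9, 290.6]
tcp_rot: [0.0, 1.0, 0.0, 0.0]
contact_force: [0.3, 0.0, -0.6]
opening: 1.003
```

Emit:
apply_moves:
  moves:
    - [0.7,-2,0,0]
    - [1.4,-4,0,0]
    - [2,-6,0,0]
    - [2.5,-8,0,0]
    - [3,-10,0,0]
    - [3.3,-12,0,0]
    - [3.4,-14,0,0]
    - [3.4,-16,0,0]

```text
t: 1.9
eef_pos: [536.7, 59.3, 290.7]
tcp_rot: [0.0, 1.0, 0.0, 0.0]
contact_force: [0.8, 0.0, -0.6]
opening: 0.999
```

Emit:
apply_moves:
  moves:
    - [0,-2,0,0]
    - [0,-4,0,0]
    - [0,-6,0,0]
    - [0,-8,0,0]
    - [0,-8,0,0]
    - [0,-8,0,0]

```text
t: 2.5
eef_pos: [536.2, -139.9, 290.5]
tcp_rot: [0.002, 1.0, -0.0, 0.0]
contact_force: [-0.1, 0.7, -0.4]
opening: 1.002
```

Emit:
apply_moves:
  moves:
    - [0.5,-1.6,0,0]
    - [1,-3.2,0,0]
    - [1,-3.2,-1.6,0]
    - [1,-3.2,-3.2,0]
    - [1,-3.2,-4.8,0]
    - [1,-3.2,-4.8,0]
    - [1,-3.2,-4.8,0]

```text
t: 3.2
eef_pos: [561.9, -217.2, 170.8]
tcp_rot: [-0.001, 1.0, 0.0, -0.001]
contact_force: [0.2, 0.4, 0.6]
opening: 1.0
```

```bash
python3 - <<'E'
from h import *
a=cam("scene")["image"][200:360,170:330];b=cam("top")["image"][130:250,360:480]
cv2.imwrite("pics/a.png",np.hstack([cv2.resize(i,(400,400),interpolation=cv2.INTER_CUBIC) for i in(a,b)])[:,:,::-1]);print(env.observe()["eef_pos"])
E
```

```text
[ 562.84442772 -218.20509957  172.6270269 ]
```

View pics/a.png

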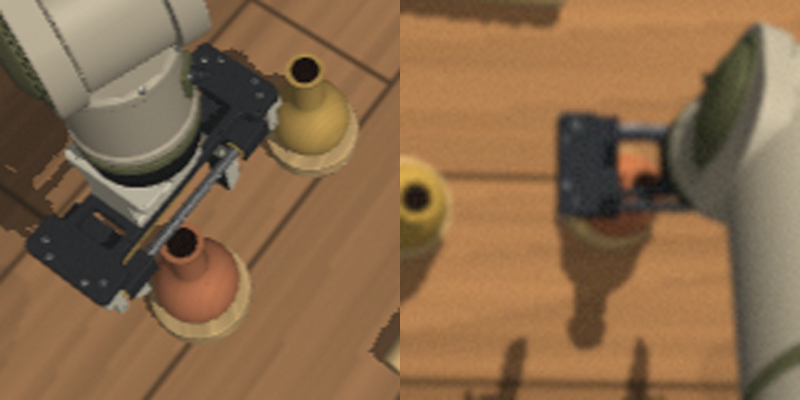

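The crop shows the open jaws centred over the copper vase's mouth (left panel 182,243), with the brass vase clear at (305,70). Next: descend and grip.

Emit:
apply_moves:
  moves:
    - [0,-0.1,0,0]
    - [0,-0.1,-0.8,0]
    - [0,-0.1,-1.6,0]
    - [0,-0.1,-2.4,0]
    - [0,-0.1,-2.4,0]
    - [0,-0.1,-2.4,0]

```text
t: 3.9
eef_pos: [562.0, -221.4, 111.7]
tcp_rot: [0.0, 1.0, -0.0, 0.0]
contact_force: [0.1, -0.4, 0.3]
opening: 0.999
```

Emit:
apply_moves:
  moves:
    - [0,0,0,0]
    - [0,0,0,0]
    - [0,0,0,0]
    - [0,0,0,0]
    - [0,0,0,0]
    - [0,0,0,0]
    - [0,0,0,0]
    - [0,0,0,0]
  hand: 0
  grip_force: 25

```text
t: 4.7
eef_pos: [561.5, -221.1, 110.5]
tcp_rot: [0.0, 1.0, 0.0, -0.0]
contact_force: [-0.9, -0.7, 1.0]
opening: 0.363
```

Emit:
apply_moves:
  moves:
    - [0,0,0,0]
    - [0,0,0,0]
    - [0,0,0,0]

```text
t: 5.0
eef_pos: [561.5, -221.1, 110.5]
tcp_rot: [0.0, 1.0, 0.0, 0.0]
contact_force: [-0.8, 0.6, 0.1]
opening: 0.354
```

Opening of 0.354 is about 33 mm, so the pads are on the 34 mm lip and not the 28 mm neck. I'll open and go lower.

Emit:
apply_moves:
  moves:
    - [0,0,0,0]
    - [0,0,0,0]
    - [0,0,0,0]
    - [0,0,-0.1,0]
    - [0,0,-0.2,0]
    - [0,0,-0.2,0]
    - [0,0,-0.2,0]
  hand: 0.7

```text
t: 5.7
eef_pos: [561.4, -221.2, 105.4]
tcp_rot: [0.0, 1.0, 0.0, -0.0]
contact_force: [-0.3, -1.1, -0.5]
opening: 0.7
```

Emit:
apply_moves:
  moves:
    - [0,0,0,0]
    - [0,0,0,0]
    - [0,0,0,0]
    - [0,0,0,0]
    - [0,0,0,0]
    - [0,0,0,0]
    - [0,0,0,0]
    - [0,0,0,0]
  hand: 0

```text
t: 6.5
eef_pos: [561.5, -221.1, 105.6]
tcp_rot: [0.0, 1.0, 0.0, 0.0]
contact_force: [-0.3, -0.4, 0.1]
opening: 0.352
```

```bash
python3 - <<'E'
from h import *
a=cam("scene")["image"][230:360,180:310];b=cam("top")["image"][130:250,360:480]
cv2.imwrite("pics/b.png",np.hstack([cv2.resize(i,(400,400),interpolation=cv2.INTER_CUBIC) for i in(a,b)])[:,:,::-1]);o=env.observe();print(o["eef_pos"],o["opening"],o["contact_force"])
E
```

```text
[ 561.52183166 -221.11706714  105.59806169] 0.34842555349285204 [0.13281493 0.16520256 1.48602736]
```

View pics/b.png

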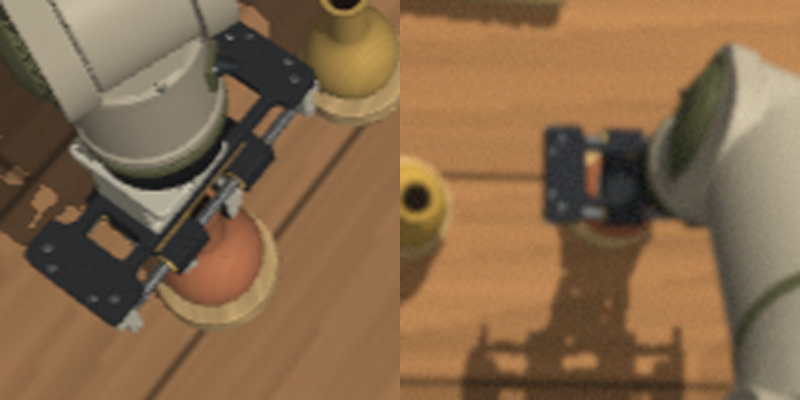

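The jaws are closed round the top of the vase and it still stands upright. The opening reading of 0.35 is the same at both heights, so it may just be an offset. Trying a small lift.

Emit:
apply_moves:
  moves:
    - [0,0,0,0]
    - [0,0,0.2,0]
    - [0,0,0.5,0]
    - [0,0,0.9,0]
    - [0,0,1.3,0]
    - [0,0,1.6,0]
    - [0,0,1.6,0]
  hand: 0
  grip_force: 30

```text
t: 7.3
eef_pos: [562.1, -221.4, 147.1]
tcp_rot: [0.0, 1.0, -0.0, 0.001]
contact_force: [-0.1, -0.3, -4.0]
opening: 0.351
```

```bash
python3 - <<'E'
from h import *
c=cam("scene");a=c["image"]
p=cloud(c);im=a.astype(int);red=(im[...,0]>1.6*im[...,1])&(im[...,0]>90)
d=np.hypot(p[...,0]-561,p[...,1]+220);s=p[red&(d<40)&(p[...,2]>45)&(p[...,2]<110)];print(len(s),*sphere(s))
cv2.imwrite("pics/c.png",cv2.resize(a[220:350,170:300],(500,500),interpolation=cv2.INTER_CUBIC)[:,:,::-1]);o=env.observe();print(o["eef_pos"],o["opening"],o["contact_force"],o["moment"])
E
```

```text
75 [ 564.5862611  -221.89315598   85.10340854] 32.004727497586
[ 561.83308913 -221.27572678  146.38720136] 0.3487317949603783 [-0.10675317  0.59858977 -3.97561492] [ 0.02128636 -0.00627648 -0.0177142 ]
```

View pics/c.png

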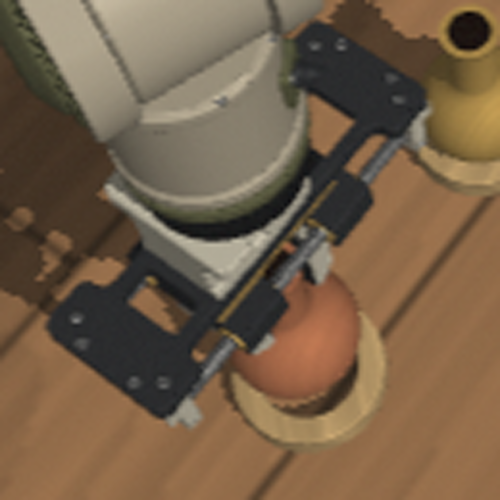

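Lifted: the belly centre rose from 43 to 85 mm, the weight reads about 4 N and the vase hangs straight. Carrying it high, above the brass vase.

Emit:
apply_moves:
  moves:
    - [0,0,0.6,0]
    - [0,0,1.4,0]
    - [0,0,2.4,0]
    - [0,0,3.4,0]
    - [0,0,4.2,0]
    - [0,0,4.6,0]
    - [0,0.4,4.8,0]
    - [0,1,4.8,0]

```text
t: 8.15
eef_pos: [561.2, -195.9, 265.3]
tcp_rot: [0.001, 1.0, -0.0, -0.0]
contact_force: [0.5, -0.0, -4.6]
opening: 0.349
```

Emit:
apply_moves:
  moves:
    - [0,0.8,0,0]
    - [0,1.9,0,0]
    - [0,3.1,0,0]
    - [0,4.3,0,0]
    - [-0.1,5.5,0,0]
    - [-0.2,6.7,0,0]
    - [-0.3,7.9,0,0]
    - [-0.4,9.1,0,0]

```text
t: 8.95
eef_pos: [550.1, 34.1, 264.3]
tcp_rot: [-0.001, 1.0, 0.0, -0.001]
contact_force: [0.5, 0.1, -3.7]
opening: 0.347
```

Emit:
apply_moves:
  moves:
    - [0,1.2,0,0]
    - [-0.1,2.4,0,0]
    - [-0.2,3.6,0,0]
    - [-0.3,4.8,0,0]
    - [-0.3,5.9,0,0]
    - [-0.3,6.8,0,0]
    - [-0.3,7.3,0,0]
    - [-0.3,7.6,0,0]

```text
t: 9.75
eef_pos: [542.9, 222.9, 264.6]
tcp_rot: [-0.001, 1.0, -0.0, -0.001]
contact_force: [-0.1, -1.0, -3.9]
opening: 0.348
```

Emit:
apply_moves:
  moves:
    - [0,0,0,0]
    - [0,0,0,0]
    - [0,0,-0.5,0]
    - [0,0,-1.2,0]
    - [0,0,-1.8,0]
    - [0,0,-2.2,0]
    - [0,0,-2.2,0]
    - [0,0,-2.2,0]

```text
t: 10.55
eef_pos: [544.1, 221.0, 210.5]
tcp_rot: [0.0, 1.0, -0.0, -0.0]
contact_force: [-0.5, 1.0, -3.2]
opening: 0.349
```

```bash
cat > chk.py <<'E'
from h import *
import sys
for n in ("scene","top"):
    c=cam(n);im=c["image"].astype(int);p=cloud(c);red=(im[...,0]>1.6*im[...,1])&(im[...,0]>80)
    d=np.hypot(p[...,0]-544,p[...,1]-221);s=p[red&(d<45)&(p[...,2]>45)&(p[...,2]<135)]
    print(n,len(s),*(sphere(s) if len(s)>40 else ('',)))
    m=(d<42)&(p[...,2]>38)&(p[...,2]<52)&~red; print('ring',cv2.minEnclosingCircle(p[m][:,:2].astype(np.float32)))
    if n=="scene": cv2.imwrite(sys.argv[1],cv2.resize(c["image"][80:210,280:430],(600,520),interpolation=cv2.INTER_CUBIC)[:,:,::-1])
o=env.observe();print(o["t"],o["eef_pos"],o["tcp_rot"],o["opening"],o["contact_force"],o["moment"])
E
python3 chk.py pics/d.png
```

```text
scene 0 
ring ((546.0125122070312, 222.06655883789062), 37.288726806640625)
top 0 
ring ((561.55615234375, 192.1307830810547), 3.0115113258361816)
10.65 [544.43553219 221.29543922 211.16651217] [2.65837574e-04 9.99999799e-01 2.24770875e-04 5.29649915e-04] 0.3458664534265307 [ 0.52465924  0.37768929 -4.84656774] [-0.01190588  0.05446369 -0.05295896]
```

View pics/d.png

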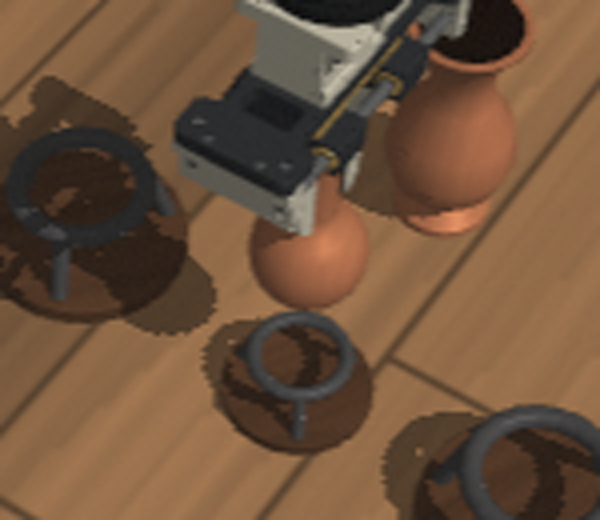

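The vase hangs upright above the small ring, whose centre is at crop (300,352). The gripper is clear of the finished vase. Lowering to just above the ring and rechecking.

Emit:
apply_moves:
  moves:
    - [0,0,-0.5,0]
    - [0,0,-1,0]
    - [0,0,-1.5,0]
    - [0,0,-2,0]
    - [0,0,-2.4,0]
    - [0,0,-2.4,0]
    - [0,0,-2.4,0]

```text
t: 11.35
eef_pos: [543.9, 221.3, 150.2]
tcp_rot: [0.0, 1.0, -0.0, -0.0]
contact_force: [0.5, 0.4, -3.6]
opening: 0.352
```

```bash
python3 chk.py pics/e.png
```

```text
scene 64 [546.50393516 220.18836404  91.90075775] 29.91738125759546
ring ((544.4964599609375, 219.10707092285156), 34.115234375)
top 0 
ring ((0.0, 0.0), 0.0)
11.45 [544.31373244 221.47162608 150.93127698] [1.18676766e-04 9.99999918e-01 1.52390631e-04 3.56215178e-04] 0.3476932066737608 [ 0.45163429  1.0314931  -3.93004923] [ 0.03779277 -0.06733369 -0.06060549]
```

View pics/e.png

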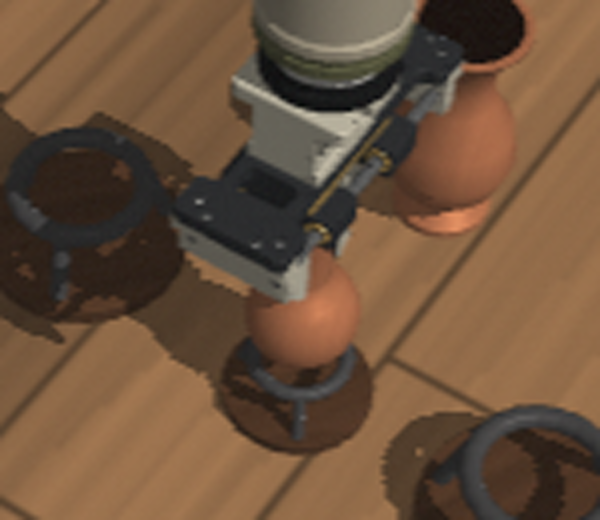

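The vase is centred over the ring to within 2 mm. Lowering slowly.

Emit:
apply_moves:
  moves:
    - [0,0,-0.15,0]
    - [0,0,-0.3,0]
    - [0,0,-0.45,0]
    - [0,0,-0.55,0]
    - [0,0,-0.6,0]
    - [0,0,-0.65,0]
    - [0,0,-0.65,0]

```text
t: 12.15
eef_pos: [544.0, 221.3, 134.1]
tcp_rot: [0.0, 1.0, -0.0, -0.0]
contact_force: [-0.3, -0.7, -3.6]
opening: 0.35
```

Emit:
apply_moves:
  moves:
    - [0,0,-0.04,0]
    - [0,0,-0.08,0]
    - [0,0,-0.08,0]
    - [0,0,-0.08,0]

```text
t: 12.55
eef_pos: [544.0, 221.3, 132.3]
tcp_rot: [0.0, 1.0, -0.0, -0.0]
contact_force: [0.1, -0.3, -3.7]
opening: 0.347
```

Emit:
apply_moves:
  moves:
    - [0,0,-0.02,0]
    - [0,0,-0.04,0]
    - [0,0,-0.04,0]
    - [0,0,-0.04,0]

```text
t: 12.95
eef_pos: [544.6, 221.4, 131.8]
tcp_rot: [0.0, 1.0, 0.0, 0.001]
contact_force: [1.6, -0.8, 4.4]
opening: 0.349
```

Contact: the vertical force rose from -3.7 to +4.4 N at TCP z ≈ 131, as predicted. The small side force is +x. I'll ease in that direction.

Emit:
apply_moves:
  moves:
    - [0.03,-0.02,0,0]
    - [0.03,-0.02,0,0]
    - [0.03,-0.02,0,0]

```text
t: 13.25
eef_pos: [545.1, 221.1, 131.6]
tcp_rot: [0.0, 1.0, 0.0, 0.0]
contact_force: [1.3, 0.3, 5.2]
opening: 0.35
```

Emit:
apply_moves:
  moves:
    - [0.02,-0.02,-0.02,0]
    - [0.02,-0.02,-0.02,0]
    - [0.02,-0.02,-0.02,0]

```text
t: 13.55
eef_pos: [545.6, 220.9, 131.5]
tcp_rot: [-0.0, 1.0, 0.001, 0.001]
contact_force: [-0.2, -0.1, 9.5]
opening: 0.351
```

```bash
python3 chk.py pics/f.png
```

```text
scene 64 [549.38942597 219.57187016  74.27567854] 27.52258984993897
ring ((545.221435546875, 217.1698760986328), 33.430931091308594)
top 0 
ring ((0.0, 0.0), 0.0)
13.65 [545.6035536  220.94051158 131.54324819] [8.02052544e-06 9.99999684e-01 5.10934673e-04 6.09384424e-04] 0.3498345511422588 [-0.16280292  0.37899652  9.87374502] [ 0.16733382  0.0412592  -0.01432648]
```

Seated: side forces are near zero and the vertical load is on the ring. Relieving the press, then releasing gradually.

Emit:
apply_moves:
  moves:
    - [0,0,0.02,0]
    - [0,0,0.02,0]
    - [0,0,0.02,0]
  grip_force: 5

```text
t: 13.95
eef_pos: [545.1, 220.5, 131.1]
tcp_rot: [-0.0, 1.0, 0.0, -0.0]
contact_force: [-0.2, 1.8, 1.3]
opening: 0.359
```

Emit:
apply_moves:
  moves:
    - [0,0,0,0]
    - [0,0,0,0]
    - [0,0,0,0]
    - [0,0,0,0]
  hand: 0.45

```text
t: 14.35
eef_pos: [545.1, 220.1, 131.2]
tcp_rot: [0.0, 1.0, -0.0, -0.0]
contact_force: [0.6, -0.8, -0.4]
opening: 0.451
```

Emit:
apply_moves:
  moves:
    - [0,0,0,0]
    - [0,0,0,0]
    - [0,0,0,0]
    - [0,0,0,0]
    - [0,0,0,0]
    - [0,0,0,0]
  hand: 0.9

```text
t: 14.95
eef_pos: [545.2, 220.3, 131.3]
tcp_rot: [0.0, 1.0, 0.0, 0.0]
contact_force: [-0.0, -0.8, 0.2]
opening: 0.887
```

Emit:
apply_moves:
  moves:
    - [0,0,0.3,0]
    - [0,0,0.8,0]
    - [0,0,1.5,0]
    - [0,0,2.5,0]
    - [0,0,3.5,0]
    - [0,0,4.5,0]
    - [0,0,5.5,0]
    - [0,0,6,0]

```text
t: 15.75
eef_pos: [545.9, 220.5, 284.6]
tcp_rot: [0.0, 1.0, 0.001, 0.002]
contact_force: [-0.2, 0.3, -0.6]
opening: 0.9
```

Emit:
apply_moves:
  moves:
    - [0,-1.5,0,0]
    - [0,-3,0,0]
    - [0,-4.5,0,0]
    - [0,-6,0,0]
    - [0,-7,0,0]
    - [0,-8,0,0]
    - [0,-8,0,0]

```text
t: 16.45
eef_pos: [544.9, 16.4, 281.6]
tcp_rot: [0.003, 1.0, -0.001, 0.0]
contact_force: [-0.5, 0.7, 0.6]
opening: 0.903
```

```bash
python3 - <<'E'
from h import *
C={n:cam(n) for n in("scene","top")}
for n,c in C.items():
    p=cloud(c).reshape(-1,3); d=np.hypot(p[:,0]-544,p[:,1]-221)
    s=p[(d<38)&(p[:,2]>56)&(p[:,2]<95)]; print(n,'belly',len(s),*sphere(s))
    q=p[(d<45)&(p[:,2]>120)]; zt=np.percentile(q[:,2],99); print('mouth',zt,cv2.minEnclosingCircle(q[q[:,2]>zt-5][:,:2].astype(np.float32)))
    for k,(x,y) in {'brass':(548,-42),'fin':(538.4,414.5)}.items():
        d=np.hypot(p[:,0]-x,p[:,1]-y);q=p[(d<60)&(p[:,2]>60)&(p[:,2]<180)]
        if len(q)>20: zt=np.percentile(q[:,2],99); print(k,zt,cv2.minEnclosingCircle(q[q[:,2]>zt-4][:,:2].astype(np.float32)))
a=C["scene"]["image"][60:280,240:450];b=C["top"]["image"][110:290,150:390]
cv2.imwrite("pics/g.png",np.hstack([cv2.resize(i,(400,400),interpolation=cv2.INTER_CUBIC) for i in(a,b)])[:,:,::-1])
E
```

```text
scene belly 397 [543.53460064 220.82719082  68.99377914] 34.80091027168999
mouth 159.2497671739538 ((544.8786010742188, 219.83172607421875), 17.783870697021484)
brass 132.3100471560813 ((548.428466796875, -43.0402946472168), 17.591960906982422)
fin 171.38638331238877 ((538.6942749023438, 413.7628173828125), 41.233219146728516)
top belly 248 [544.49290657 221.95420178  70.43171862] 34.78208077323298
mouth 164.67335494775227 ((544.818115234375, 221.21273803710938), 16.258007049560547)
fin 175.7138789087207 ((539.3548583984375, 415.7718811035156), 39.95112991333008)
```

View pics/g.png

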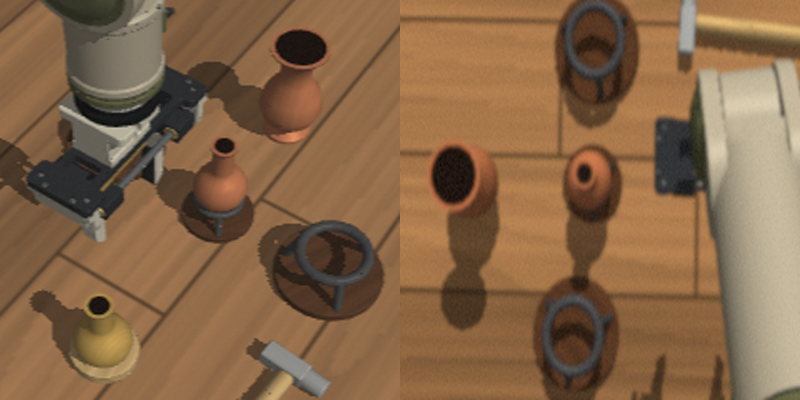

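The vase stands upright in the smallest ring (left panel 220,185) with the arm clear. The bystanders haven't moved.

```bash
python3 -c "
from plant import env
print(env.finish_job())"
```

```text
the job is handed in; nothing more can be done
None
```

I moved the unfinished copper vase from its wooden ring to the smallest iron ring stand, lowered it gently until it took weight, and let go. The arm is clear of everything, and I handed the job in at about 16.5 s of the 40 s allowed.

- **Placement:** the belly centre is within about 1 mm of the ring's centre. It sits 69–70 mm above the bench, against 68 mm expected for a seated vase.
- **Upright:** the mouth lies within about 1.7 mm of the belly axis, a tilt of roughly 1° or less. The mouth reads 159 mm high in the scene view and 165 mm in the top view, against 156 mm expected. Both cameras also read the other vases' tops a few millimetres high.
- **Bystanders:** the finished vase reads within about 1 mm of where it started in both views. The brass vase does too in the scene view, but the arm hid it from the top camera in the last check.
- **Forces:** the wrist force reading never went above about 10 N.
- **Grip:** the jaws stopped at about 33 mm, not the 28 mm of the neck, even after I reopened them and gripped 5 mm lower. The pads may have held the lip, or the opening reading may be offset. The vase did not slip.

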